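# Change the socket on the bench ratchet

### The arm

A 7-joint arm with a two-finger parallel gripper is mounted at the origin on the work surface; the furniture and walls round the work are solid. World frame = base frame: x ahead of the robot, y to its left, z up, the work surface at z = 0. Lengths are in m, angles in rad, forces in N, time in s.
With the tool pointing down it reaches from about 0.375 to 0.925 m from the base axis. Payload 3.1 kg.
Tool frame: the origin (TCP) lies at the very end of the fingers, on their centre line; the grasp point (between the pads) lies 19 mm behind it (robot.grasp_offset is the z of the grasp point in the tool frame, in m); z points along the fingers, y is the line along which they close (so a half turn about z gives the same grasp; the last joint's range is limited). The gripper opens to 85 mm and grips with 20 to 120 N. Pads are 22 mm wide; open, the fingers measure 114 mm over their backs; the gripper's body (76 mm by 85 mm) begins 54 mm behind the grasp point. The pads swing forward as they close: fully open they stand 13 mm farther back than shut.
Start: joints at [-1.388, 0.383, 0.044, 1.598, -0.018, 1.161, -0.05], TCP at [0.18, 0.625, 0.231] pointing down, gripper open.
Joint ranges: [-2.61, 2.61], [-0.41, 2.15], [-1.48, 1.57], [0, 2.5], [-1.57, 4.71], [0.05, 1.97], [-2.85, 2.85]. Speed limits (rad/s): [2.79, 2.79, 3.14, 3.14, 3.14, 3.14, 3.14].

### API

Orientations are given as a rotation vector (axis times angle).
In Python, from bench import robot gives the robot as it stands.
- The arm moves only by the shell command python3 -m inch 'ROWS'. ROWS is JSON, a list that holds one entry, the list of rows, each a list of 5 numbers: the shift along the tool's x, y, z in m, then the turn about the tool's z in rad, then the finger opening in m, from 0 to 0.0854. In form: [[[x, y, z, turn, jaw], ...]]. A call has 1 to 10 rows; each row is the pose to reach, as a shift and turn from the pose commanded when the call began, along the tool's axes at that moment; what a row does not reach only later rows make up. A row lasts 1/10 s, in which the tool goes at most 50 mm and 8.59 degrees, less where a joint would pass 70% of its speed; a pose out of reach is approached as far as the arm can. A call with a gripper value outside its range is refused whole. The fingers move at their own pace and stop on an object; the grip force is fixed at half the most. Time passes only in rows, so rows that repeat a pose let the fingers close. It gives the time, the measured TCP pose, the force, the opening and the grip force at its end, in the units of the state.
- robot.get_obs(): the state, without advancing time (a new reading comes with each control period).
- robot.capture(name): name is "side" or "top"; returns a dict with "pixels" (384x512x3 uint8, blue, green, red), "intrinsics" (3x3 intrinsics, pixels), "extrinsics" (4x4, takes a point from camera to world coordinates). Camera axes: x right, y down, z forward; pixel columns grow to the right and rows downward; lengths in m; the calibration is good to about 2 mm. A picture is of the moment at which its call begins. There is no depth.
- robot.job_done(): hands the job in; it is judged then, once.
The state is a dict: "t": time; "q": joint angles; "joint_velocities": joint speeds; "effort": joint torques, N m; "tcp_pos": TCP position; "eef_rot": TCP orientation; "force": force on the tool from outside, world axes, zero at the start; "ft_torque": the same for the moment, N m; "gripper_width": opening from 0.0 (shut) to 1.0 (fully open); "grasp_force": force on a finger pad.
Only numpy, scipy, OpenCV 4.12 (cv2) and the standard library are available. Lean on these libraries where they do the work, as an engineer would, in place of code of your own. Each camera call takes 0.05 s, during which the arm holds its last target. There are 200 camera calls.

### The job

Change the socket on the ratchet that is held drive-up in the bench cradle: pull the short socket straight up off the drive and set it down over a free post of the red rack, then take the tall dark socket from the rack and push it down onto the ratchet's square drive until it sits flat on the head and the spring ball has clicked into its groove. Set the sockets down, do not let them drop, and leave the wide socket and the other things on the bench alone.

Things in the scene. Friction and masses are not known exactly. Their poses are not given: they have to be found in the camera images.
- ratchet: Steel ratchet wrench fixed drive-up in a grey cradle. Origin: on the bench under the drive's axis; +x along the handle, away from the drive (ends at 136 mm, top 44 mm high). Round head, 62 mm diameter, flat top 52 mm above the bench. From it the drive rises 28 mm: 20 mm square, sides along x and y, top 6 mm tapering to 14 mm. Sockets fit in any quarter turn, 1 mm play a side.
- drive_seat (a point): Point on the drive's axis at the flat top of the ratchet head (52 mm above the bench), axes as the ratchet's: a socket that is fully home has its origin here.
- drive_ball (a joint): 12 mm spring ball in the drive's face away from the handle, centre 15.5 mm above the seat. 0 = out (3.5 mm proud), 0.0035 m = pressed flush. Spring about 9 N. A socket's lip meets the ball with its underside about 20 mm above the seat and needs roughly 8 to 20 N to pass it either way; the ball springs back to 0 when the socket is home (also 0 with no socket).
- rack: Red plastic socket rack, 246 x 76 x 14 mm, fixed to the bench. Origin: bench, under its middle; its long side is along y. Three white posts stand on its 14 mm high top along y, 85 mm apart: each 19 mm square (sides along x and y), 26 mm tall, the top 6 mm tapering to 13 mm.
- post_left (a point): Foot of the rack's post at its +y end, on the rack's top: a socket set on the post has its origin here. This post is free at the start.
- post_mid (a point): Foot of the rack's middle post.
- post_right (a point): Foot of the rack's post at its -y end.
- short_socket: Short bright steel socket, round, 46 mm diameter, 60 mm tall, with a hexagon mouth on top, about 0.24 kg; at the start it sits clicked home on the ratchet's drive, aligned with it to a few degrees. Underside: 22 mm square hole (sides along its x and y), 9 mm deep, with a groove for the ball above. Grip the round body from 32 mm above the underside to the top. Origin: centre of the underside; z up.
- deep_socket: Tall dark socket with a yellow band low down, round, 46 mm diameter, 100 mm tall, about 0.34 kg; stands on the middle or the right post, its hole aligned with the rack to a few degrees. Underside: 22 mm square hole (sides along its x and y), 9 mm deep, with a groove for the ball above. Grip the round body from 32 mm above the underside to the top. Origin: centre of the underside; z up.
- wide_socket: Wide bright socket with a blue band, 52 mm diameter, 62 mm tall; stands on the other occupied post and stays there. Origin: centre of the underside.
- masking_tape: Roll of cream masking tape, 102 mm diameter, 24 mm tall, lying behind the vice; bystander, loose.
- sanding_block: Cork sanding block, 95 x 55 x 32 mm, at the back right beside the chest; bystander, loose.
- brass_pull_1: Brass drawer pull, 101 mm long, lying at the right of the rack; bystander, loose.
Not all that is in view belongs to the job. There is more than one size of the deep_socket; the job needs the larger. What is shaped like the short_socket but orange is not meant.

How it is judged:
On the way, in this order (a step that is already met when the one before it is completed fails the run):
1. the short socket stands upright on a post of the rack, released (((horizontal distance between short_socket and post_left below 0.006 m and z of short_socket in the frame of post_left between -0.003 and 0.003 m and angle between short_socket's own z axis and vertical below 0.06 rad) or (horizontal distance between short_socket and post_mid below 0.006 m and z of short_socket in the frame of post_mid between -0.003 and 0.003 m and angle between short_socket's own z axis and vertical below 0.06 rad) or (horizontal distance between short_socket and post_right below 0.006 m and z of short_socket in the frame of post_right between -0.003 and 0.003 m and angle between short_socket's own z axis and vertical below 0.06 rad)) and contact force between short_socket and the fingers below 0.2 N and linear speed of short_socket below 0.02 m/s), for 0.2 s.
2. the tall socket is fully home on the drive and the ball has clicked out (horizontal distance between deep_socket and drive_seat below 0.004 m and z of deep_socket in the frame of drive_seat between -0.003 and 0.003 m and angle between deep_socket's own z axis and vertical below 0.06 rad and value of joint drive_ball below 0.0012 m), for 0.2 s.
At the end, for the whole second after the job is handed in: Tall socket on the drive within 4 mm of its axis and 3 mm of the seat, ball out (under 1.2 mm); short socket on a rack post within 6 mm of its axis and 3 mm of the rack top; both upright within 0.06 rad, released and at rest (all of step 1 and all of step 2 and contact force between deep_socket and the fingers below 0.2 N and linear speed of deep_socket below 0.02 m/s); the robot touches nothing.
It fails at once if a socket is dropped (moves faster than 0.45 m/s out of the fingers) ((linear speed of short_socket above 0.45 m/s and contact force between short_socket and the fingers below 0.2 N) or (linear speed of deep_socket above 0.45 m/s and contact force between deep_socket and the fingers below 0.2 N)).
It fails at once if the wide socket is moved more than 30 mm (distance of wide_socket from where it was at the start of the episode above 0.03 m).
It fails at once if a bystander (tape, sanding block, brass pull) is moved more than 30 mm (distance of any of masking_tape, sanding_block, brass_pull_1 from where it was at the start of the episode above 0.03 m).
It also fails if it takes over 64 s, if anything falls off the work surface, if the arm or the gripper's body presses on something with over 40 N, if the wrist force passes 120 N, or if a joint passes its speed limit or range.

## Working session

There is one attempt and no reset: what is moved stays moved. The work goes in short steps, Python scripts to look and compute and a shell command to move; the robot and the scene stay as the last step left them, time stands still between calls to the robot, and variables do not carry over. Pictures are saved under pics/ and viewed, at most 10 in all, crops included, and the job is handed in when it is done.

```bash
mkdir -p pics; ls
python3 - <<'E'
from bench import robot
import cv2,numpy as np
for n in("top","side"):
    c=robot.capture(n);cv2.imwrite(f"pics/{n}0.png",c["pixels"]);np.set_printoptions(precision=4,suppress=True)
    print(n,c["intrinsics"],c["extrinsics"])
o=robot.get_obs();print({k:np.round(v,3) for k,v in o.items()},robot.grasp_offset)
E
```

```text
pics
top [[495.1742   0.     250.9309]
 [  0.     495.1742 186.4154]
 [  0.       0.       1.    ]] [[-0.0006 -0.9822  0.188   0.3508]
 [-0.9999  0.0027  0.0107 -0.0428]
 [-0.011  -0.188  -0.9821  1.0599]
 [ 0.      0.      0.      1.    ]]
side [[443.9581   0.     249.6685]
 [  0.     443.9581 187.4325]
 [  0.       0.       1.    ]] [[ 0.8781 -0.3251  0.3512  0.1562]
 [-0.4783 -0.5761  0.6628 -0.7198]
 [-0.0132 -0.75   -0.6613  0.773 ]
 [ 0.      0.      0.      1.    ]]
{'t': np.float64(0.1), 'q': array([-1.388,  0.384,  0.044,  1.599, -0.018,  1.161, -0.05 ]), 'joint_velocities': array([ 0.001, -0.002, -0.001, -0.006, -0.001,  0.001,  0.   ]), 'effort': array([  0.003, -43.472,   1.03 , -25.046,   0.011,   0.005,   0.   ]), 'tcp_pos': array([0.18 , 0.624, 0.23 ]), 'eef_rot': array([-0.44 , -3.11 ,  0.004]), 'force': array([-0.002,  0.603, -0.127]), 'ft_torque': array([0.006, 0.001, 0.004]), 'grasp_force': np.float64(0.0), 'gripper_width': np.float64(0.998)} -0.0187
```

View pics/top0.png

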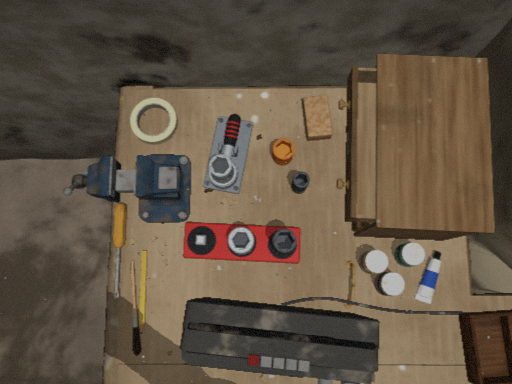

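View pics/side0.png

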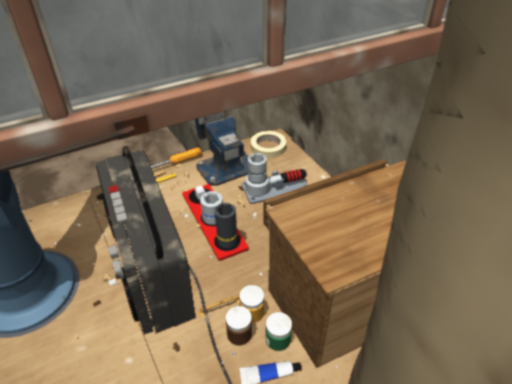

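The top view shows the rack at rows 222–262, with the free post at (201,240), the wide socket at (241,240) and the deep socket at (284,241). The ratchet head with the short socket is at (223,168), its handle pointing up to (233,118). The side view has the short socket top at about (257,160) and the deep socket top at about (226,211).

```bash
cat > h.py <<'E'
import cv2,numpy as np
from bench import robot
def ray(c,u,v,z):
    K,E=c["intrinsics"],c["extrinsics"]; d=E[:3,:3]@np.linalg.solve(K,[u,v,1.]); o=E[:3,3]
    return o+d*(z-o[2])/d[2]
def proj(c,p):
    E=c["extrinsics"]; q=c["intrinsics"]@(E[:3,:3].T@(np.array(p)-E[:3,3])); return q[:2]/q[2]
E
python3 - <<'E'
from h import *
np.set_printoptions(precision=4,suppress=True)
c=robot.capture("top");s=robot.capture("side");im=c["pixels"]
hsv=cv2.cvtColor(im,cv2.COLOR_BGR2HSV)
m=cv2.inRange(hsv,(0,150,90),(6,255,255))|cv2.inRange(hsv,(174,150,90),(180,255,255))
m[:215]=0;m[270:]=0
pts=cv2.findNonZero(m); r=cv2.minAreaRect(pts); b=cv2.boxPoints(r)
P=np.array([ray(c,*p,0.014) for p in b]);print("rack",r,P,P.mean(0))
hm=cv2.inRange(hsv,(0,150,90),(6,255,255))|cv2.inRange(hsv,(174,150,90),(180,255,255));hm[160:]=0
mm=cv2.findNonZero(hm).reshape(-1,2).mean(0);print("handle red",mm,ray(c,*mm,0.035))
A=cv2.resize(im[105:270,175:310],None,fx=3.6,fy=3.6,interpolation=2)
B=cv2.resize(s["pixels"][140:260,180:310],None,fx=3,fy=3,interpolation=2)
C=np.zeros((600,800,3),np.uint8);C[:A.shape[0],:A.shape[1]]=A[:600];w=800-A.shape[1];C[:B.shape[0],A.shape[1]:]=B[:,:w];cv2.imwrite("pics/crop1.png",C)
for n,p in (("short",(223,168)),("deep",(284,241)),("wide",(241,240)),("post",(201,240))):print(n,ray(c,*p,{"post":.04,"wide":.076}.get(n,.113)))
g=cv2.cvtColor(im,cv2.COLOR_BGR2GRAY)
# toolbox and vice rough
print("toolbox",ray(c,187,300,.15),ray(c,378,320,.15),"vice",ray(c,190,160,.1),ray(c,190,215,.02))
E
```

```text
rack ((241.6724090576172, 242.21571350097656), (116.05712890625, 35.88416290283203), 2.7927021980285645) [[ 0.4     0.1114  0.014 ]
 [ 0.4755  0.1096  0.014 ]
 [ 0.463  -0.1362  0.014 ]
 [ 0.3881 -0.1311  0.014 ]] [ 0.4317 -0.0116  0.014 ]
handle red [232.17 128.76] [0.6736 0.0087 0.035 ]
short [0.569  0.0223 0.113 ]
deep [ 0.426  -0.0954  0.113 ]
wide [ 0.431  -0.0123  0.076 ]
post [0.4341 0.0711 0.04  ]
toolbox [0.3177 0.082  0.15  ] [ 0.283  -0.2582  0.15  ] vice [0.5885 0.0893 0.1   ] [0.4885 0.0976 0.02  ]
```

View pics/crop1.png

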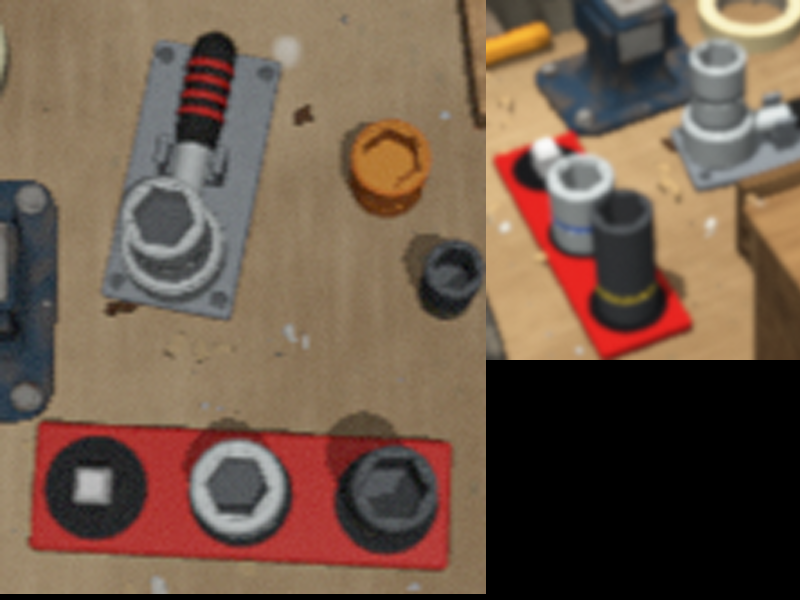

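```bash
cat >> h.py <<'E'
from scipy.spatial.transform import Rotation as Ro
def togo(x,y,z,ydir):
    """shift in tool axes to TCP x,y,z and turn so that tool y is along the horizontal angle ydir (mod pi)"""
    o=robot.get_obs();R=Ro.from_rotvec(o["eef_rot"]).as_matrix();d=R.T@(np.array([x,y,z])-o["tcp_pos"])
    cur=np.arctan2(R[1,1],R[0,1]); t=-(ydir-cur); t=(t+np.pi/2)%np.pi-np.pi/2
    print("tcp",o["tcp_pos"].round(4),"zaxis",R[:,2].round(3),"shift",d.round(4),"turn",round(t,3),"ydir now",round(cur,3),"q7",o["q"][6].round(2))
def tri(a,pa,b,pb):
    A=[];B=[]
    L=[]
    for c,p in((a,pa),(b,pb)):
        d=ray(c,*p,0)-c["extrinsics"][:3,3];d/=np.linalg.norm(d);M=np.eye(3)-np.outer(d,d);L.append((M,M@c["extrinsics"][:3,3]))
    return np.linalg.solve(sum(l[0] for l in L),sum(l[1] for l in L))
E
python3 - <<'E'
from h import *
np.set_printoptions(precision=4,suppress=True)
c=robot.capture("top");s=robot.capture("side")
print("short",tri(c,(220.3,164.4),s,(257,159.3)),ray(c,220.3,164.4,.112),ray(s,257,159.3,.112))
print("deep",tri(c,(284.2,240.6),s,(225.7,210)),ray(c,284.2,240.6,.114),ray(s,225.7,210,.114))
print("post",ray(c,200.6,239.7,.04),"ratchet head", ray(c,175+173/3.6,105+243/3.6,.052))
a=[ray(c,175+u/3.6,105+v/3.6,.005) for u,v in((155,40),(105,290),(280,65),(228,318))]
print([np.arctan2(*(p-q)[1::-1]) for p,q in((a[0],a[1]),(a[2],a[3]))])
togo(.566,.026,.27,-.2)
E
```

```text
short [0.5759 0.0285 0.1083] [0.5765 0.0278 0.112 ] [0.572  0.0245 0.112 ]
deep [ 0.4273 -0.096   0.1121] [ 0.4266 -0.0958  0.114 ] [ 0.4271 -0.0979  0.114 ]
post [0.4347 0.0719 0.04  ] ratchet head [0.5734 0.0263 0.052 ]
[np.float64(-0.177656185368992), np.float64(-0.1958973528983277)]
tcp [0.1801 0.6242 0.2308] zaxis [-0.    -0.001 -1.   ] shift [-0.5366 -0.4679 -0.0388] turn 1.49 ydir now 1.29 q7 -0.05
```

```bash
python3 -m inch '[[[-0.02,-0.02,-0.04,0.14,0.085],[-0.05,-0.045,-0.04,0.28,0.085],[-0.09,-0.075,-0.04,0.42,0.085],[-0.125,-0.105,-0.04,0.56,0.085],[-0.16,-0.135,-0.04,0.7,0.085],[-0.195,-0.165,-0.04,0.84,0.085],[-0.23,-0.195,-0.04,0.98,0.085],[-0.265,-0.225,-0.04,1.12,0.085],[-0.3,-0.255,-0.04,1.26,0.085],[-0.335,-0.285,-0.04,1.4,0.085]]]'; python3 -c "
from h import *
togo(.5745,.0265,.25,-.19)"
```

```text
t: 1.3
tcp_pos: [0.4238, 0.2562, 0.2715]
eef_rot: [-2.346, -2.089, -0.001]
force: [0.2, -0.3, 0.2]
gripper_width: 0.997
grasp_force: 0.0
tcp [0.4238 0.2562 0.2715] zaxis [ 0.     0.001 -1.   ] shift [-0.2108  0.1762  0.0214] turn 0.074 ydir now -0.116 q7 -0.72
```

```bash
python3 -m inch '[[[-0.035,0.03,0,0.07,0.085],[-0.07,0.06,0,0.07,0.085],[-0.105,0.09,0,0.07,0.085],[-0.14,0.12,0,0.07,0.085],[-0.175,0.15,0.01,0.07,0.085],[-0.2,0.17,0.02,0.07,0.085],[-0.2,0.17,0.02,0.07,0.085],[-0.2,0.17,0.02,0.07,0.085]]]'; python3 -c "
from h import *
togo(.5745,.0265,.25,-.19)
c=robot.capture('top');cv2.imwrite('pics/t1.png',c['pixels'])
s=robot.capture('side')
cv2.imwrite('pics/j1.png',np.hstack([cv2.resize(c['pixels'][90:280,150:320],(400,447)),cv2.resize(s['pixels'][100:270,180:330],(394,447))]))
print(proj(c,[.5745,.0265,.112]),proj(s,[.5745,.0265,.112]))
"
```

```text
t: 2.1
tcp_pos: [0.5698, 0.0397, 0.2509]
eef_rot: [-2.414, -2.01, 0.001]
force: [0.9, 0.3, -0.6]
gripper_width: 0.995
grasp_force: 0.0
tcp [0.5698 0.0397 0.2509] zaxis [-0.001 -0.    -1.   ] shift [-0.0121  0.007   0.0009] turn 0.008 ydir now -0.182 q7 -0.17
[220.92845515 165.37313238] [257.50590677 158.55689878]
```

View pics/j1.png

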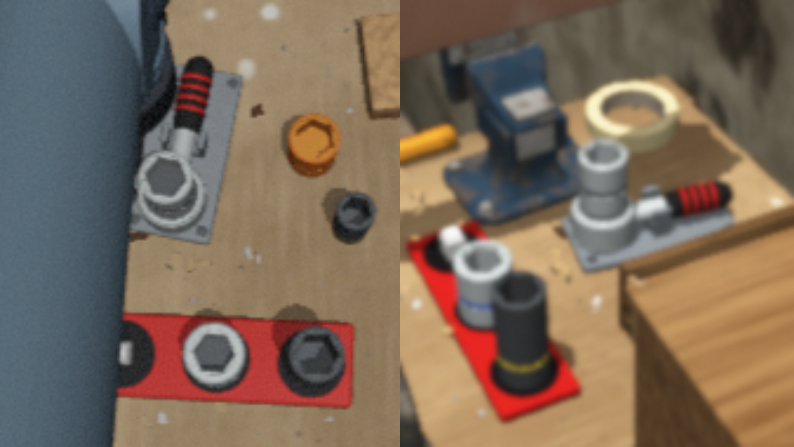

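The side view confirms the predicted socket top within about a pixel, and the arm hides the left of the top view. I'll go down.

```bash
python3 -m inch '[[[-0.012,0.007,0,0,0.085],[-0.012,0.007,0.02,0,0.085],[-0.012,0.007,0.045,0,0.085],[-0.012,0.007,0.07,0,0.085],[-0.012,0.007,0.09,0,0.085],[-0.012,0.007,0.1,0,0.085],[-0.012,0.007,0.1,0,0.085],[-0.012,0.007,0.1,0,0.085]]]'; python3 -c "
from h import *
togo(.5745,.0265,.082,-.19)
c=robot.capture('top')
s=robot.capture('side')
cv2.imwrite('pics/j2.png',np.hstack([cv2.resize(c['pixels'][90:280,150:320],(400,447)),cv2.resize(s['pixels'][100:220,200:305],(394,447))]))
"
```

```text
t: 3.0
tcp_pos: [0.5755, 0.0275, 0.1521]
eef_rot: [2.411, 2.013, 0.002]
force: [0.0, -0.0, 0.6]
gripper_width: 0.993
grasp_force: 0.0
tcp [0.5755 0.0275 0.1521] zaxis [ 0.001  0.    -1.   ] shift [-0.0012 -0.0009  0.0701] turn 0.011 ydir now -0.179 q7 -0.07
```

View pics/j2.png

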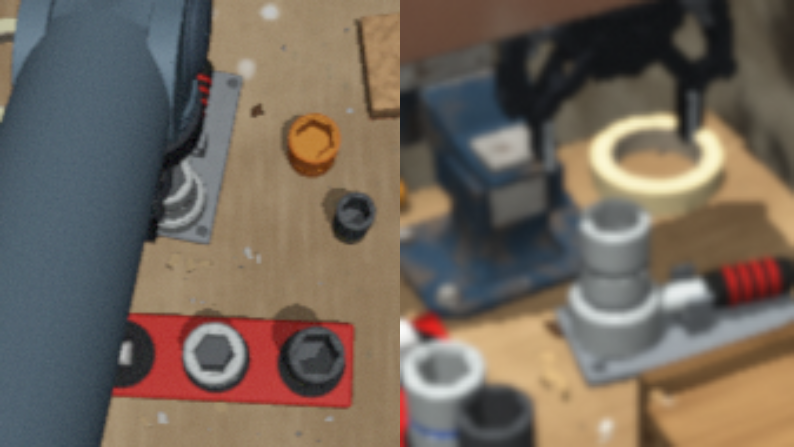

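The side view shows the fingers at columns 545 and 690, straddling the socket at 615, so it is centred. I'll descend and grip.

```bash
python3 -m inch '[[[-0.001,-0.001,0.02,0.01,0.085],[-0.001,-0.001,0.04,0.01,0.085],[-0.001,-0.001,0.06,0.01,0.085],[-0.001,-0.001,0.069,0.01,0.085],[-0.001,-0.001,0.069,0.01,0.085],[-0.001,-0.001,0.069,0.01,0.03],[-0.001,-0.001,0.069,0.01,0.03],[-0.001,-0.001,0.069,0.01,0.03],[-0.001,-0.001,0.069,0.01,0.03],[-0.001,-0.001,0.069,0.01,0.03]]]'; python3 -m inch '[[[0,0,0,0,0.03],[0,0,0,0,0.03]]]'; python3 -c "
from h import *
print(robot.get_obs()['ft_torque'])
togo(.5745,.0265,.082,-.19)"
```

```text
t: 4.1
tcp_pos: [0.5751, 0.0266, 0.0838]
eef_rot: [2.421, 2.0, 0.004]
force: [-0.0, 0.2, 6.0]
gripper_width: 0.523
grasp_force: 61.1
t: 4.3
tcp_pos: [0.5751, 0.0266, 0.0839]
eef_rot: [2.421, 2.0, 0.004]
force: [0.3, -0.4, 6.0]
gripper_width: 0.524
grasp_force: 61.1
[ 0.02936695  0.21323724 -0.00039793]
tcp [0.5751 0.0266 0.0839] zaxis [ 0.003  0.001 -1.   ] shift [-0.0002 -0.0005  0.0019] turn -0.0 ydir now -0.19 q7 -0.02
```

```bash
python3 -m inch '[[[0,0,-0.005,0,0.03],[0,0,-0.01,0,0.03],[0,0,-0.015,0,0.03],[0,0,-0.02,0,0.03],[0,0,-0.025,0,0.03],[0,0,-0.03,0,0.03],[0,0,-0.04,0,0.03],[0,0,-0.06,0,0.03],[0,0,-0.075,0,0.03],[0,0,-0.075,0,0.03]]]'; python3 -c "
from h import *
togo(.435,.0725,.159,-.05)
c=robot.capture('top')
s=robot.capture('side')
cv2.imwrite('pics/j3.png',np.hstack([cv2.resize(c['pixels'][90:280,150:320],(400,447)),cv2.resize(s['pixels'][100:220,200:305],(394,447))]))
"
```

```text
t: 5.3
tcp_pos: [0.5756, 0.0266, 0.1603]
eef_rot: [2.421, 1.999, 0.008]
force: [1.6, -0.3, -1.8]
gripper_width: 0.522
grasp_force: 66.6
tcp [0.5756 0.0266 0.1603] zaxis [ 0.005  0.001 -1.   ] shift [ 0.0185 -0.1468  0.0006] turn -0.14 ydir now -0.19 q7 -0.08
```

View pics/j3.png

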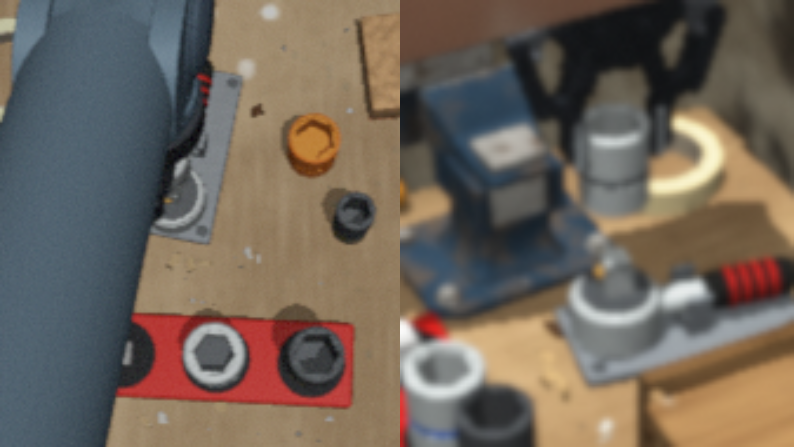

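The short socket hangs straight in the fingers, clear of the drive. Moving over the free post.

```bash
python3 -m inch '[[[0.003,-0.02,0,-0.03,0.03],[0.006,-0.045,0,-0.06,0.03],[0.009,-0.07,0,-0.09,0.03],[0.012,-0.095,0,-0.12,0.03],[0.015,-0.12,0,-0.14,0.03],[0.018,-0.14,0,-0.14,0.03],[0.0185,-0.147,0,-0.14,0.03],[0.0185,-0.147,0,-0.14,0.03],[0.0185,-0.147,0,-0.14,0.03],[0.0185,-0.147,0,-0.14,0.03]]]'; python3 -c "
from h import *
togo(.435,.0725,.09,-.05)
c=robot.capture('top')
s=robot.capture('side')
print(proj(s,[.435,.0725,.04]),proj(s,[.435,.0725,.15]))
cv2.imwrite('pics/j4.png',np.hstack([cv2.resize(c['pixels'][90:280,150:320],(400,447)),cv2.resize(s['pixels'][130:230,160:248],(394,447))]))
"
```

```text
t: 6.4
tcp_pos: [0.4341, 0.072, 0.1575]
eef_rot: [2.277, 2.163, 0.001]
force: [0.4, -0.5, -3.0]
gripper_width: 0.521
grasp_force: 66.4
tcp [0.4341 0.072  0.1575] zaxis [ 0.001 -0.001 -1.   ] shift [0.0006 0.0008 0.0675] turn -0.001 ydir now -0.051 q7 -0.26
[199.7735431  188.50885443] [195.6456889 153.1994119]
```

View pics/j4.png

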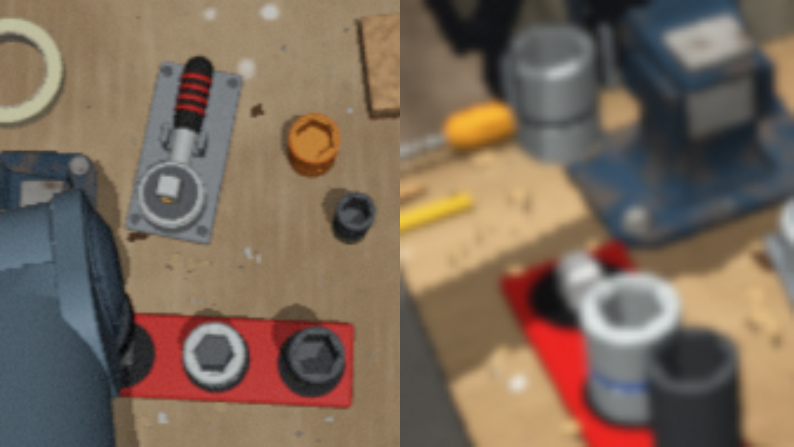

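The side view has the post top at (580,263), as predicted, and the socket axis above it as expected. Lowering.

```bash
python3 -m inch '[[[0.0005,0.001,0.02,0,0.03],[0.0005,0.001,0.045,0,0.03],[0.0005,0.001,0.065,0,0.03],[0.0005,0.001,0.075,0,0.03],[0.0005,0.001,0.082,0,0.03],[0.0005,0.001,0.088,0,0.03],[0.0005,0.001,0.094,0,0.03],[0.0005,0.001,0.1,0,0.03],[0.0005,0.001,0.1,0,0.03]]]';  python3 -c "
from h import *
togo(.435,.0725,.046,-.05)
c=robot.capture('top')
hsv=cv2.cvtColor(c['pixels'],cv2.COLOR_BGR2HSV)
m=cv2.inRange(hsv,(0,0,175),(180,60,255));m[:155]=0;m[185:]=0;m[:,:208]=0;m[:,236:]=0
n,l,st,ce=cv2.connectedComponentsWithStats(m)
for i in range(1,n):
  if st[i,4]>8: print(st[i],ce[i],ray(c,*ce[i],.08))
cv2.imwrite('pics/drive.png',cv2.resize(np.hstack([c['pixels'][150:190,200:240],cv2.merge([m]*3)[150:190,200:240]]),None,fx=9,fy=9,interpolation=2))
"
```

```text
t: 7.4
tcp_pos: [0.4345, 0.073, 0.0571]
eef_rot: [2.276, 2.164, 0.002]
force: [0.6, -1.0, -3.9]
gripper_width: 0.519
grasp_force: 66.6
tcp [0.4345 0.073  0.0571] zaxis [ 0.001 -0.    -1.   ] shift [-0.0004  0.0005  0.0112] turn -0.0 ydir now -0.05 q7 -0.09
[218 165   7   8  45] [221.08888889 168.37777778] [0.57578998 0.02844487 0.08      ]
[219 183   9   2   9] [223.         183.77777778] [0.54390969 0.02424431 0.08      ]
```

View pics/drive.png

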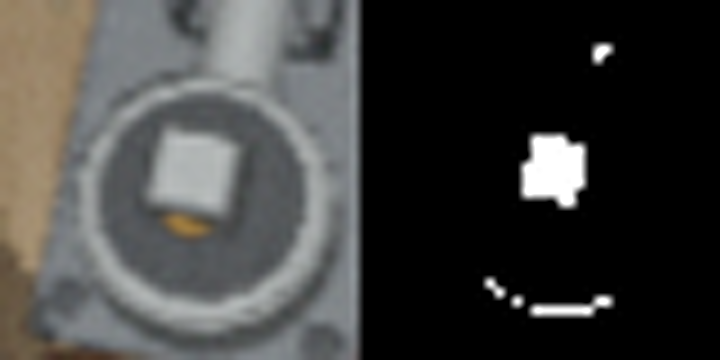

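The picture shows the square drive top at about (195,165) in the crop, i.e. world (0.5755, 0.028), with the ball on the side facing the robot. The short socket is already threaded over its post without force, so I'll lower it the rest.

```bash
python3 -m inch '[[[0,0,0.004,0,0.03],[0,0,0.007,0,0.03],[0,0,0.009,0,0.03],[0,0,0.0105,0,0.03],[0,0,0.0115,0,0.03],[0,0,0.0115,0,0.03]]]'
```

```text
t: 8.05
tcp_pos: [0.4345, 0.073, 0.0459]
eef_rot: [2.276, 2.164, 0.002]
force: [3.1, -0.6, -3.9]
gripper_width: 0.518
grasp_force: 67.0
```

```bash
python3 -m inch '[[[0,0,0.0007,0,0.03],[0,0,0.0015,0,0.03],[0,0,0.002,0,0.03],[0,0,0.002,0,0.03]]]'
```

```text
t: 8.45
tcp_pos: [0.4346, 0.073, 0.0457]
eef_rot: [-2.276, -2.164, -0.001]
force: [-2.0, -2.6, 17.7]
gripper_width: 0.518
grasp_force: 68.7
```

Seated, with 18 N of contact. I'll ease off, open and rise.

```bash
python3 -m inch '[[[0,0,-0.0015,0,0.03],[0,0,-0.0015,0,0.05],[0,0,-0.0015,0,0.07],[0,0,-0.0015,0,0.085],[0,0,-0.0015,0,0.085],[0,0,-0.0015,0,0.085],[0,0,-0.02,0,0.085],[0,0,-0.06,0,0.085],[0,0,-0.11,0,0.085],[0,0,-0.12,0,0.085]]]'; python3 -c "
from h import *
togo(.427,-.0965,.165,-.05)"
```

```text
t: 9.45
tcp_pos: [0.4378, 0.0738, 0.1687]
eef_rot: [2.275, 2.163, 0.015]
force: [0.4, 0.4, -0.3]
gripper_width: 0.997
grasp_force: 0.0
tcp [0.4378 0.0738 0.1687] zaxis [ 0.009  0.005 -1.   ] shift [-0.1706 -0.0022  0.0028] turn -0.001 ydir now -0.051 q7 -0.26
```

```bash
python3 -m inch '[[[-0.03,0,0,0,0.085],[-0.07,0,0,0,0.085],[-0.11,0,0,0,0.085],[-0.15,0,0,0,0.085],[-0.17,-0.001,0,0,0.085],[-0.17,-0.001,0,0,0.085],[-0.17,-0.001,0,0,0.085]]]'; python3 -c "
from h import *
togo(.4275,-.0965,.059,-.05)
c=robot.capture('top')
s=robot.capture('side')
cv2.imwrite('pics/j5.png',np.hstack([cv2.resize(c['pixels'][130:280,150:284],(400,447)),cv2.resize(s['pixels'][150:270,170:275],(394,447))]))
"
```

```text
t: 10.15
tcp_pos: [0.4239, -0.0964, 0.1633]
eef_rot: [-2.277, -2.163, 0.001]
force: [0.5, 1.2, -0.2]
gripper_width: 0.992
grasp_force: 0.0
tcp [ 0.4239 -0.0964  0.1633] zaxis [-0.001  0.    -1.   ] shift [1.000e-04 3.700e-03 1.043e-01] turn -0.001 ydir now -0.051 q7 0.13
```

View pics/j5.png

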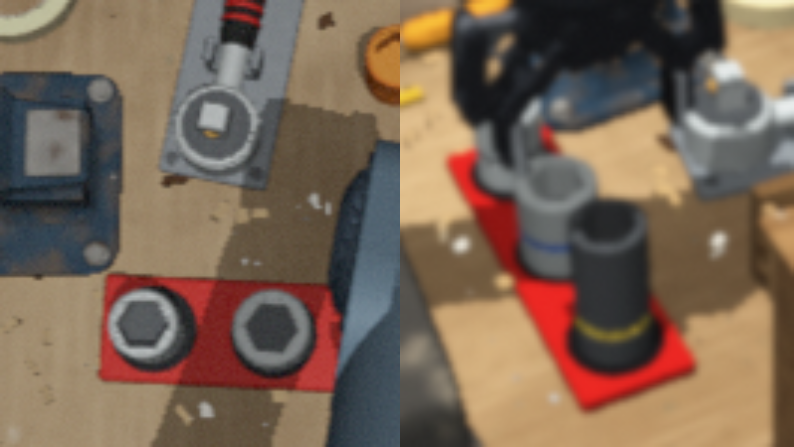

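The short socket stands on the left post at (150,325) in the left half. The fingers straddle the deep socket, slightly toward the robot, which the 3.7 mm shift corrects. Descending to grip.

```bash
python3 -m inch '[[[0,0.0035,0,0,0.085],[0,0.0035,0.015,0,0.085],[0,0.0035,0.035,0,0.085],[0,0.0035,0.06,0,0.085],[0,0.0035,0.085,0,0.085],[0,0.0035,0.1,0,0.085],[0,0.0035,0.104,0,0.085],[0,0.0035,0.104,0,0.03],[0,0.0035,0.104,0,0.03],[0,0.0035,0.104,0,0.03]]]'; python3 -m inch '[[[0,0,0,0,0.03],[0,0,0,0,0.03],[0,0,0,0,0.03],[0,0,0,0,0.03]]]'
```

```text
t: 11.25
tcp_pos: [0.4285, -0.0967, 0.0608]
eef_rot: [2.276, 2.166, 0.002]
force: [-0.4, -0.1, 9.1]
gripper_width: 0.527
grasp_force: 59.0
t: 11.65
tcp_pos: [0.4285, -0.0968, 0.0608]
eef_rot: [2.276, 2.165, 0.003]
force: [-2.6, 1.2, 5.9]
gripper_width: 0.522
grasp_force: 60.4
```

```bash
python3 -m inch '[[[0,0,-0.005,0,0.03],[0,0,-0.012,0,0.03],[0,0,-0.02,0,0.03],[0,0,-0.03,0,0.03],[0,0,-0.05,0,0.03],[0,0,-0.08,0,0.03],[0,0,-0.105,0,0.03],[0,0,-0.105,0,0.03],[0,0,-0.105,0,0.03]]]'; python3 -c "
from h import *
togo(.5753,.0275,.165,-.19)"
```

```text
t: 12.55
tcp_pos: [0.4277, -0.0966, 0.1649]
eef_rot: [-2.276, -2.165, -0.003]
force: [-0.9, 0.0, -4.6]
gripper_width: 0.531
grasp_force: 61.8
tcp [ 0.4277 -0.0966  0.1649] zaxis [ 0.001  0.001 -1.   ] shift [0.1313 0.1412 0.0002] turn 0.14 ydir now -0.05 q7 0.14
```

```bash
python3 -m inch '[[[0.015,0.015,0,0.03,0.03],[0.04,0.04,0,0.06,0.03],[0.065,0.07,0,0.09,0.03],[0.09,0.1,0,0.12,0.03],[0.115,0.125,0,0.14,0.03],[0.13,0.14,0,0.14,0.03],[0.1315,0.141,0,0.14,0.03],[0.1315,0.141,0,0.14,0.03],[0.1315,0.141,0,0.14,0.03],[0.1315,0.141,0,0.14,0.03]]]'; python3 -c "
from h import *
togo(.5753,.0275,.1,-.19)
s=robot.capture('side')
print(proj(s,[.5753,.0275,.08]),proj(s,[.5753,.0275,.118]),proj(s,[.5753,.0275,.218]))
cv2.imwrite('pics/j6.png',cv2.resize(s['pixels'][100:220,200:305],None,fx=5,fy=5,interpolation=2))
"
```

```text
t: 13.55
tcp_pos: [0.5737, 0.0256, 0.164]
eef_rot: [-2.424, -1.997, 0.003]
force: [1.2, 0.2, -3.9]
gripper_width: 0.527
grasp_force: 61.9
tcp [0.5737 0.0256 0.164 ] zaxis [-0.002 -0.    -1.   ] shift [0.0022 0.0013 0.064 ] turn -0.003 ydir now -0.193 q7 -0.04
[257.60885876 168.47872915] [257.58783512 156.27339723] [257.52750845 121.25059052]
```

View pics/j6.png

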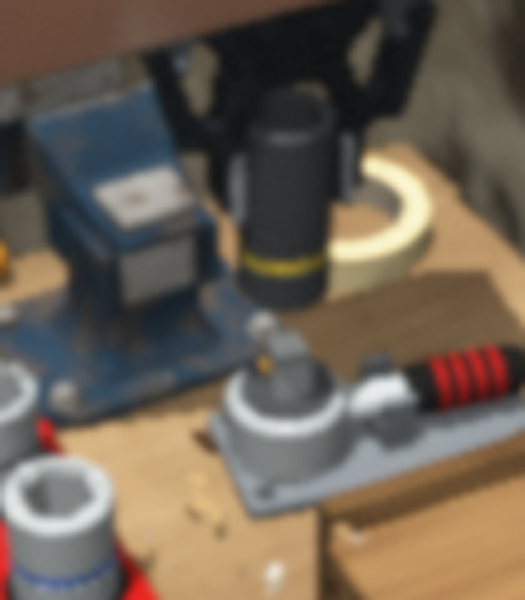

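The picture shows the drive top at (291,338), as predicted. The socket's underside is at about (284,285) and its top at about (291,115), so there may be a slight lean. I'll measure it from the yellow band.

```bash
python3 -c "
from h import *
s=robot.capture('side');im=s['pixels']
hsv=cv2.cvtColor(im,cv2.COLOR_BGR2HSV)
m=cv2.inRange(hsv,(20,120,60),(35,255,255));m[:145]=0;m[162:]=0;m[:,:240]=0;m[:,272:]=0
p=cv2.findNonZero(m).reshape(-1,2);print(p.min(0),p.max(0),p.mean(0))
g=cv2.cvtColor(cv2.resize(im,None,fx=4,fy=4,interpolation=2),cv2.COLOR_BGR2GRAY)
for r in (126,130,134,150,154,157): print(r,g[r*4,240*4:275*4:4])
o=robot.get_obs();t=o['tcp_pos'];print(t)
for z in(.115,.125,.135,.2): print(z,proj(s,[t[0],t[1],z]))
togo(.5753,.0275,.1,-.19)
"
```

```text
[248 150] [264 154] [256.02040816 152.28571429]
126 [26 30 33 33 32 28 24 22 22 27 36 45 47 50 54 59 59 58 56 53 52 52 51 50
 48 45 37 29 29 37 38 29 31 52 74]
130 [ 40  32  25  24  25  25  28  33  36  35  35  38  44  48  51  52  53  52
  53  51  48  45  41  39  37  34  31  27  40  66  75  59  56  89 118]
134 [ 93  82  59  34  24  35  61  83  83  64  48  46  49  49  50  50  50  49
  50  48  47  45  43  41  38  34  29  29  47  71  75  65 101 178 224]
150 [ 33  30  34  61 108 144 151 127  91  72  67  61  54  51  52  50  50  49
  49  47  45  46  48  50  62 100 168 220 238 240 240 240 240 240 239]
154 [ 38  33  36  42  56  77  95  89  67  54  61  76  90 102 108 111 112 111
 107 101  95  85  72  59  47  55  89 126 145 149 147 146 143 141 138]
157 [ 54  69  78  79  81  85  87  82  67  53  49  48  50  51  51  51  50  50
  48  46  45  43  42  38  37  63 108 140 150 149 143 135 131 128 121]
[0.57438422 0.02618915 0.16463029]
0.115 [257.52524721 157.65849948]
0.125 [257.51916775 154.36221538]
0.135 [257.51301267 151.02492728]
0.2 [257.47105969 128.27801594]
tcp [0.5744 0.0262 0.1646] zaxis [-0.001  0.    -1.   ] shift [0.0015 0.0007 0.0646] turn -0.002 ydir now -0.192 q7 -0.04
```

```bash
python3 -c "
from h import *
np.set_printoptions(linewidth=250)
s=robot.capture('side');g=cv2.cvtColor(s['pixels'],cv2.COLOR_BGR2GRAY)
print('cols',np.arange(244,272))
for r in range(155,182): print(r,g[r,244:272])
j=cv2.imread('pics/j5.png')[:,400:]; k=cv2.cvtColor(j,cv2.COLOR_BGR2GRAY)
for r in range(225,325,20):
  x=np.where(k[r,150:270]<75)[0]+150; print('pre-grip row',r,x.min(),x.max(),(x.min()+x.max())/2)
for z in(.114,.05): q=proj(s,[.4275,-.0965,z]); print((q-[170,150])*[394/105,447/120])
"
```

```text
cols [244 245 246 247 248 249 250 251 252 253 254 255 256 257 258 259 260 261 262 263 264 265 266 267 268 269 270 271]
155 [ 69  79  80  69  55  49  48  52  55  59  63  67  67  65  62  58  54  48  42  39  39  64 107 137 147 148 147 145]
156 [ 79  85  84  73  58  49  49  49  51  52  53  54  51  52  49  47  45  43  40  38  42  70 112 139 147 148 144 139]
157 [ 83  84  85  76  61  51  50  49  51  52  51  51  49  48  47  46  44  43  41  39  50  84 125 143 147 145 136 125]
158 [ 81  80  78  74  62  52  51  50  51  51  52  52  50  49  48  45  45  42  41  46  68 108 136 140 136 130 118 103]
159 [ 82  78  75  73  65  60  56  54  53  52  51  51  50  49  47  47  45  44  45  56  83 116 130 122 110 105  96  90]
160 [ 87  81  78  75  72  69  67  64  59  57  54  53  53  51  50  50  51  55  60  70  87 103 107 100  92  90  88  88]
161 [86 85 82 81 78 75 75 78 78 72 67 65 64 62 61 63 68 72 79 84 89 91 92 91 90 90 89 90]
162 [ 84  85  86  85  82  82  93 109 118 111  95  84  82  80  80  82  86  87  89  91  92  93  93  93  92  93  91  89]
163 [ 83  85  88  87  86  94 118 144 156 149 125 103  94  92  91 
[... 1687 characters left out ...]
 126 122 127 147]
178 [121 164 192 181 138 106  96  94  94  94 103 112 116 116 112 105  99  89  79  67  65  72 103 141 148 140 153 184]
179 [127 168 195 188 150 112  96  94  93  94 101 108 111 110 105 101  95  88  82  78  81  98 139 173 171 155 175 207]
180 [122 160 192 200 175 133 105  96  94  94  96 100 101 101  99  96  94  90  89  89  97 126 168 189 178 165 187 209]
181 [118 145 185 206 200 172 135 107  95  94  94  94  95  94  95  93  94  94  95 104 124 160 187 188 166 155 177 192]
pre-grip row 225 168 237 202.5
pre-grip row 245 166 250 208.0
pre-grip row 265 170 252 211.0
pre-grip row 285 167 252 209.5
pre-grip row 305 168 261 214.5
[208.56867716 221.71456762]
[213.86905537 298.64570928]
```

Numbers: the drive top is at (257.3,168.3), as predicted. The socket's underside centre at about (256.6,155.5) sits some 3 mm off, mostly along +y from a small lean about the jaw axis. I'll compensate, then lower gently onto the taper.

```bash
python3 -m inch '[[[-0.0025,0.0015,0.005,0,0.03],[-0.0025,0.0015,0.015,0,0.03],[-0.0025,0.0015,0.025,0,0.03],[-0.0025,0.0015,0.033,0,0.03],[-0.0025,0.0015,0.037,0,0.03],[-0.0025,0.0015,0.04,0,0.03],[-0.0025,0.0015,0.042,0,0.03],[-0.0025,0.0015,0.042,0,0.03]]]'; python3 -c "
from h import *
print(robot.get_obs()['ft_torque'].round(2));togo(.5753,.0275,.0988,-.19)"
```

```text
t: 14.5
tcp_pos: [0.5766, 0.0255, 0.1229]
eef_rot: [-2.421, -2.001, -0.002]
force: [1.3, 2.5, -3.1]
gripper_width: 0.53
grasp_force: 61.9
[ 0.39 -0.05 -0.03]
tcp [0.5766 0.0255 0.1229] zaxis [ 0.001  0.001 -1.   ] shift [ 0.0017 -0.0017  0.0241] turn 0.001 ydir now -0.189 q7 0.0
```

It has threaded over the taper with only a small side force; I'll recentre and continue down.

```bash
python3 -m inch '[[[0.0005,-0.0005,0.001,0,0.03],[0.001,-0.001,0.002,0,0.03],[0.0015,-0.0015,0.003,0,0.03],[0.0015,-0.0015,0.005,0,0.03],[0.0015,-0.0015,0.006,0,0.03],[0.0015,-0.0015,0.006,0,0.03]]]'; python3 -c "
from h import *
print(robot.get_obs()['ft_torque'].round(2));togo(.5753,.0275,.0988,-.19)"
```

```text
t: 15.1
tcp_pos: [0.5756, 0.0269, 0.117]
eef_rot: [2.422, 2.001, 0.002]
force: [1.8, 2.1, -1.0]
gripper_width: 0.523
grasp_force: 61.9
[ 0.68 -0.33 -0.  ]
tcp [0.5756 0.0269 0.117 ] zaxis [ 0.001  0.001 -1.   ] shift [ 0.0005 -0.0005  0.0182] turn 0.0 ydir now -0.19 q7 0.0
```

```bash
python3 -m inch '[[[0,0,0.003,0,0.03],[0,0,0.006,0,0.03],[0,0,0.009,0,0.03],[0,0,0.012,0,0.03],[0,0,0.015,0,0.03],[0,0,0.017,0,0.03],[0,0,0.017,0,0.03]]]'; python3 -c "
from h import *
print(robot.get_obs()['ft_torque'].round(2));togo(.5753,.0275,.0988,-.19)"
```

```text
t: 15.8
tcp_pos: [0.5756, 0.0269, 0.0993]
eef_rot: [2.421, 2.001, 0.002]
force: [3.2, 3.0, -4.4]
gripper_width: 0.527
grasp_force: 61.8
[ 0.85 -0.88 -0.06]
tcp [0.5756 0.0269 0.0993] zaxis [ 0.001  0.    -1.   ] shift [ 0.0005 -0.0004  0.0005] turn 0.0 ydir now -0.19 q7 0.02
```

```bash
python3 -m inch '[[[0,0,0.001,0,0.03],[0,0,0.002,0,0.03],[0,0,0.003,0,0.03],[0,0,0.003,0,0.03]]]'; python3 -c "
from h import *
print(robot.get_obs()['ft_torque'].round(2));togo(.5753,.0275,.0988,-.19)"
```

```text
t: 16.2
tcp_pos: [0.5757, 0.0269, 0.0989]
eef_rot: [-2.421, -2.0, -0.002]
force: [-1.6, 3.6, 10.3]
gripper_width: 0.526
grasp_force: 63.0
[ 0.97  0.33 -0.05]
tcp [0.5757 0.0269 0.0989] zaxis [ 0.     0.002 -1.   ] shift [ 0.0005 -0.0005  0.0001] turn 0.0 ydir now -0.19 q7 0.02
```

Contact comes at the expected home height. I'll press a bit more to flatten it, then ease off and release.

```bash
python3 -m inch '[[[0,0,0.001,0,0.03],[0,0,0.002,0,0.03],[0,0,0.003,0,0.03],[0,0,0.003,0,0.03]]]'; python3 -m inch '[[[0,0,-0.003,0,0.03],[0,0,-0.004,0,0.04],[0,0,-0.004,0,0.055],[0,0,-0.004,0,0.07],[0,0,-0.004,0,0.085],[0,0,-0.004,0,0.085],[0,0,-0.004,0,0.085]]]'; python3 -c "
from h import *
np.set_printoptions(linewidth=250)
togo(.5753,.0275,.2,-.19)
s=robot.capture('side');im=s['pixels']
m=cv2.inRange(cv2.cvtColor(im,cv2.COLOR_BGR2HSV),(20,120,60),(35,255,255));m[:160]=0;m[190:]=0;m[:,:240]=0;m[:,280:]=0
p=cv2.findNonZero(m).reshape(-1,2);print('band',p.min(0),p.max(0),p.mean(0))
for z in(.052,.06,.07,.152):print(z,proj(s,[.5755,.0275,z]))
g=cv2.cvtColor(im,cv2.COLOR_BGR2GRAY)
for r in range(144,184,4): print(r,g[r,242:276])
"
```

```text
t: 16.6
tcp_pos: [0.5759, 0.0269, 0.0988]
eef_rot: [-2.419, -1.998, -0.003]
force: [-7.7, 4.6, 26.2]
gripper_width: 0.524
grasp_force: 64.7
t: 17.3
tcp_pos: [0.5745, 0.0257, 0.0973]
eef_rot: [-2.423, -2.0, 0.002]
force: [0.8, -0.1, 0.8]
gripper_width: 0.997
grasp_force: 0.0
tcp [0.5745 0.0257 0.0973] zaxis [-0.001 -0.001 -1.   ] shift [ 0.0018  0.0003 -0.1027] turn -0.0 ydir now -0.19 q7 0.02
band [249 171] [265 175] [257.19565217 173.15217391]
0.052 [257.69289678 177.09630993]
0.06 [257.68902247 174.65631347]
0.07 [257.68412753 171.5735358 ]
0.152 [257.64167051 144.83456054]
144 [ 36  31  28  25  28  31  36  39  39  37  35  35  36  37  38  40  39  40  39  38  37  40  54  78 113 141 153 155 153 145 116  68  33  27]
148 [ 35  71 115 136 134 109  77  67  66  55  46  43  43  45  45  45  44  42  43  45  47  49  53  77 135 189 209 213 213 203 157  87  37  33]
152 [ 48  53  79 112 129 110  72  46  39  41  47  52  57  58  58  59  58  54  47  42  40  39  41  64 113 158 176 177 174 157 116  64  30  39]
156 [ 74  74  80  86  87  79  58  41  40  45  49  49  51  50  50  49  49  48  47  45  42  40  40  56  94 131 148 150 149 147 140 121  86  64]
160 [ 87  90  86  83  79  68  52  39  40  45  50  50  51  50  49  50  48  48  47  46  42  39  38  53  89 122 132 123 114 112 108 101  96  95]
164 [73 77 83 88 89 81 58 42 43 47 51 51 51 50 50 49 49 48 45 44 42 40 37 48 70 87 93 94 92 91 90 89 89 91]
168 [61 67 76 83 86 78 59 48 46 49 50 51 50 50 50 48 47 47 45 43 41 38 36 48 70 88 95 96 97 97 96 95 95 93]
172 [83 82 82 82 80 76 76 88 97 91 82 76 73 69 64 58 56 59 65 81 90 82 71 66 75 88 97 99 98 93 86 85 85 82]
176 [ 65  74  82  91  97  92  69  51  47  51  55  59  64  67  70  70  67  63  57  49  44  40  38  45  74 102 109 105 103 103 106 112 119 125]
180 [122 120 110 109 127 147 143 115  82  63  55  52  52  52  51  50  49  49  47  49  51  59  78 120 169 191 179 163 174 182 182 177 171 156]
```

The edges are now vertical at columns 248–265, so the socket is upright, and the band sits at the height expected when home. I'll rise, check once and hand in.

```bash
python3 -m inch '[[[0.001,0,-0.01,0,0.085],[0.001,0,-0.04,0,0.085],[0.001,0,-0.08,0,0.085],[0.001,0,-0.12,0,0.085],[0.001,0,-0.15,0,0.085],[0.001,0,-0.15,0,0.085],[0.001,0,-0.15,0,0.085],[0.001,0,-0.15,0,0.085]]]'; python3 -c "
from h import *
np.set_printoptions(linewidth=250)
s=robot.capture('side');im=s['pixels'];g=cv2.cvtColor(im,cv2.COLOR_BGR2GRAY)
m=cv2.inRange(cv2.cvtColor(im,cv2.COLOR_BGR2HSV),(20,120,60),(35,255,255));m[:160]=0;m[190:]=0;m[:,:240]=0;m[:,280:]=0
p=cv2.findNonZero(m).reshape(-1,2);print('band',p.min(0),p.max(0),p.mean(0))
for r in (150,164,176): print(r,g[r,242:276])
print('top rim column 257',g[128:160,257],proj(s,[.5755,.0275,.152]))
"
```

```text
t: 18.15
tcp_pos: [0.5742, 0.0275, 0.2467]
eef_rot: [-2.421, -2.0, 0.003]
force: [0.3, 0.2, 0.2]
gripper_width: 0.997
grasp_force: 0.0
band [249 171] [265 175] [257.47826087 173.2173913 ]
150 [ 40  73 118 144 143 114  77  58  63  69  74  76  78  80  81  81  80  78  74  72  66  57  54  87 160 217 230 225 209 193 183 169 157 150]
164 [66 73 81 86 87 79 62 49 47 47 48 49 50 49 49 48 49 48 45 44 41 38 38 47 69 84 91 92 90 89 87 86 87 89]
176 [ 64  71  88 121 157 158 117  66  50  50  53  58  61  65  67  68  66  60  55  49  42  39  36  44  72 100 107 103 101 108 133 169 197 210]
top rim column 257 [ 95  94  95 101 135 193 229 233 223 190 150 112  72  49  41  38  39  39  39  44  53  70  81  72  57  51  48  49  49  49  49  48] [257.64167051 144.83456054]
```

```bash
python3 -c "
from bench import robot
print(robot.job_done())"
```

```text
the job is handed in; nothing more can be done
None
```

The job is handed in at about 18 s of the 64 s: the short socket is on the left rack post, and the tall socket is upright and down at seat height on the drive; the ball's click was inferred from that height, not read, and no verdict came back.

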